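# Load the tube heater and lock its hatch

### The job

Lay the sample tube that lies loose on the bench down in the trough of the tube heater (set it down, do not drop it). Then swing the heater's hatch fully shut, and turn the quarter-turn fastener on it clockwise until it drops into its locked detent. Leave the dropper bottle, the bench timer and the tape roll where they are.

Things in the scene. Friction and masses are not known exactly. Their poses are not given: they have to be found in the camera images.
- heater: Fixed white bench instrument, 178 deep (x), 170 wide (y), 145 high. Origin: centre of its underside; x to its rear, z up. Front wall x=-80, 8 thick, 62 high; from its top edge the top slopes up rearward at 30 degrees over 165 to the hinge line (x=+63, z=145), then a closed rear block to x=+98. The slope is the mouth of an open chamber (inside x -72 to +63, y -77 to +77).
- trough (a point): Middle of the chamber's floor trough: heater frame x=-34, y=0, z=30; axes as the heater's. The trough runs along y, 154 long, flat over 40 in x, its flanks rise at 12 degrees to the walls. The tube is to lie here along y, its origin then about at this height.
- sample_tube: The capped sample tube lying on the bench, 112 long, 15 diameter (cap 19), 10 to 21 g; it does not roll. Origin: middle of its underside as it lies (about 9 below its middle line); its long axis is its own y, the cap is at its -y end.
- hatch (a joint): Angle of the grey hatch (panel 163 x 168 x 6, 220 g) over the sloping mouth: 0 = fully shut, grows as it opens up and rearward about the hinge line, stop at 2.5, upright at 2.09. Starts open at 2.1 to 2.4, held by light friction. Once drawn about 0.5 rad forward of upright it sinks shut by its own weight in about 3 s (damped); it may be pushed.
- hatch_hinge (a point): Middle of the hinge line; the axis is the heater's y. Axes are the hatch's: x from the free edge to the hinge, z out of the outer face (points up and to the front when shut).
- hatch_tab (a point): End of the pull tab at the middle of the hatch's free edge, 181 from the hinge line. The tab continues the panel: 70 wide, 10 thick (this point at half its thickness), and projects 16 beyond the panel edge and the front wall. Axes as for hatch_hinge.
- fastener (a joint): Turn of the steel quarter-turn fastener on the hatch: 0 = unlocked, wing across the heater (along y); grows clockwise seen from outside; 1.57 = locked, wing pointing to the free edge and the small dot there; stop at 1.6. Starts 0 to 0.3, stays where it is left. Takes about 0.05 N m. Let go past about 1.4 it snaps into the detent by itself.
- fastener_drop (a joint): How far the sprung fastener has dropped towards the hatch: below 0.001 m riding on its cam, 0.003 m = in its locked detent. The spring pushes with 6 N, so a firm grip may hold it up until let go. A tongue under the hatch turns with it and passes beneath a keeper lip inside the front wall; turned early, it keeps the hatch from shutting.
- fastener_grip (a point): Centre of the fastener's wing, on the turning axis, 120 from the hinge line and 31 out from the hatch's underside. The wing is a bar 11 thick (point x), 40 long (point y; nose at -y), 23 high (point z), on a disc of 42 diameter whose top is 10.5 below this point. Site z is the turning axis, out of the panel (30 degrees from vertical when shut); axes turn with the wing.
- dropper_bottle: Bystander: small white dropper bottle, 26 diameter, 80 high, upright; origin at the centre of its underside.
- bench_timer: Bystander: white bench timer, 40 x 68 x 59; origin at the centre of its underside.
- tape: Bystander: roll of tape lying flat, 85 diameter, 24 high; origin at the centre of its underside.
Mind the look-alikes: they are no part of the job. Of the things that look like the sample_tube, take the one that is farthest from the robot's base at the start.

How it is judged:
On the way, in this order (a step that is already met when the one before it is completed fails the run):
1. the tube lies in the heater's trough, let go (x of sample_tube in the frame of trough between -0.025 and 0.025 m and y of sample_tube in the frame of trough between -0.03 and 0.03 m and z of sample_tube in the frame of trough below 0.03 m and angle between the y axis of sample_tube and the y axis of heater, either way round below 0.3 rad and contact force between the fingers and sample_tube below 0.05 N), for 0.2 s.
2. the hatch is shut (value of joint hatch below 0.03 rad), for 0.2 s.
3. the fastener is turned and has dropped into its detent (value of joint fastener above 1.45 rad and value of joint fastener_drop above 0.002 m), for 0.2 s.
At the end, for the whole second after the job is handed in: The tube lies still along the trough (origin within 25 mm of the trough point in x, 30 mm in y, under 30 mm above it, long axis within 0.3 rad of heater y), the hatch is shut (below 0.03 rad), the fastener is past 1.45 rad and dropped over 2 mm into its detent (all of step 3 and x of sample_tube in the frame of trough between -0.025 and 0.025 m and y of sample_tube in the frame of trough between -0.03 and 0.03 m and z of sample_tube in the frame of trough below 0.03 m and angle between the y axis of sample_tube and the y axis of heater, either way round below 0.3 rad and value of joint hatch below 0.03 rad and linear speed of sample_tube below 0.03 m/s); the robot touches nothing.
It fails at once if the tube is dropped or thrown (faster than 0.8 m/s while not held) (linear speed of sample_tube above 0.8 m/s and contact force between the fingers and sample_tube below 0.01 N).
It fails at once if the dropper bottle is shifted by more than 30 mm or tipped (distance of dropper_bottle from where it was at the start of the episode above 0.03 m or angle between dropper_bottle's own z axis and vertical above 0.5 rad).
It fails at once if the bench timer is shifted by more than 30 mm (distance of bench_timer from where it was at the start of the episode above 0.03 m).
It fails at once if the tape roll is shifted by more than 30 mm (distance of tape from where it was at the start of the episode above 0.03 m).
It also fails if it takes over 72 s, if anything falls off the work surface, if the arm or the gripper's body presses on something with over 40 N, if the wrist force passes 120 N, or if a joint passes its speed limit or range.

### The arm

A 7-joint arm with a two-finger parallel gripper is mounted at the origin on a cart in front of the work surface, level with it; the furniture and walls round the work are solid. World frame = base frame: x ahead of the robot, y to its left, z up, the work surface at z = 0. Lengths are in m, angles in rad, forces in N, time in s.
With the tool pointing down it reaches from about 0.35 to 0.9 m from the base axis. Payload 8.1 kg.
Tool frame: the origin (TCP) lies between the finger pads; the fingertips stand 11 mm ahead of it and the grasp point (between the pads) lies 8 mm behind it; z points along the fingers, y is the line along which they close (so a half turn about z gives the same grasp; the last joint's range is limited). The gripper opens to 92 mm and grips with 3 to 60 N. Pads are 19 mm wide; open, the fingers measure 130 mm over their backs; the gripper's body (75 mm by 190 mm) begins 47 mm behind the grasp point.
Start: joints at [-1.232, 0.434, 0.025, 1.573, -0.012, 1.134, -0.075], TCP at [0.267, 0.565, 0.238] pointing down, gripper open.
Joint ranges: [-2.62, 2.62], [-0.44, 2.09], [-1.27, 1.32], [0.08, 2.57], [-1.32, 4.46], [0.12, 2], [-2.74, 2.74]. Speed limits (rad/s): [2.22, 2.22, 3.01, 3.01, 3.14, 3.14, 3.14].

### API

Orientations are given as a rotation vector (axis times angle).
In Python, from cell import observe, get_image, camera_params, sign_off gives the robot as it stands.
- The arm moves only by the shell command python3 -m pendant 'ROWS' [FORCE]. ROWS is JSON, one flat list of numbers, 7 for each row, row after row: the shift along the tool's x, y, z in m, then the turn, a rotation vector about the tool's x, y, z in rad, then the finger opening in m, from 0 to 0.0918. In form: [dx, dy, dz, rx, ry, rz, jaw, dx, dy, dz, rx, ry, rz, jaw, ...]. A call has 1 to 10 rows; each row shifts and turns the commanded pose from where the row before left it, along the tool's axes as they then stand; what a row does not reach is not made up. A row lasts 1/8 s, in which the tool goes at most 62.5 mm and 10.7 degrees, less where a joint would pass 70% of its speed; a pose out of reach is approached as far as the arm can. A call is refused whole if a number of a shift passes 0.0625 or a number of a turn 0.188, either way. A call with a gripper value outside its range is refused whole. The fingers move at their own pace and stop on an object; FORCE is the grip in N (left out, the last holds). Time passes only in rows, so rows that do not move let the fingers close. It gives the time, the measured TCP pose, the force, the opening and the grip force at its end, in the units of the state.
- observe(): the state, without advancing time (a new reading comes with each control period).
- get_image(name): name is "side" or "top" or "wrist"; returns the picture (400x640x3 uint8, red, green, blue); there is no depth.
- camera_params(name): a dict with "intrinsics" (3x3 intrinsics, pixels), "dist" ([k1, k2, p1, p2, k3] as OpenCV has them; the pictures are not rectified), "eye" and "rotation" of the camera in the world; the wrist camera has in their place "T_tool_cam" (4x4, takes a point from camera to tool coordinates, whose origin is the TCP and whose axes are the flange's). Camera axes: x right, y down, z forward; pixel columns grow to the right and rows downward; lengths in m; the calibration is good to about 2 mm. A picture is of the moment at which its call begins: read the wrist's pose just before it. camera_params takes no time and is no camera call.
- sign_off(): hands the job in; it is judged then, once.
The state is a dict: "clock": time; "joints": joint angles; "dq": joint speeds; "joint_efforts": joint torques, N m; "position": TCP position; "ee_rot": TCP orientation; "force": force on the tool from outside, world axes, zero at the start; "ft_torque": the same for the moment, N m; "width": opening from 0.0 (shut) to 1.0 (fully open); "gripper_force": force on a finger pad.
Only numpy, scipy, OpenCV 4.12 (cv2) and the standard library are available. Lean on these libraries where they do the work, as an engineer would, in place of code of your own. Each camera call takes 0.05 s, during which the arm holds its last target. There are 200 camera calls.

## Working session

There is one attempt and no reset: what is moved stays moved. The work goes in short steps, Python scripts to look and compute and a shell command to move; the robot and the scene stay as the last step left them, time stands still between calls to the robot, and variables do not carry over. Pictures are saved under pics/ and viewed, at most 10 in all, crops included, and the job is handed in when it is done.

```bash
mkdir -p pics; ls; python3 - <<'E'
from cell import *
import cv2,json
print(observe())
for n in("side","top","wrist"):
    cv2.imwrite(f"pics/{n}0.png",get_image(n)[:,:,::-1]); print(n,camera_params(n))
E
```

```text
pics
{'clock': 0.0, 'joints': array([-1.23160933,  0.43518205,  0.02497424,  1.5741269 , -0.01159552,
        1.13400213, -0.07511216]), 'dq': array([ 0.00092313, -0.00012408,  0.00072269,  0.00064702,  0.00070221,
        0.00024576,  0.00125989]), 'joint_efforts': array([ 4.98838654e-04, -6.67847514e+01,  9.85354856e-01, -3.14465046e+01,
       -6.05908153e-02,  4.24594141e-02,  1.41955184e-04]), 'position': array([0.26705732, 0.56450534, 0.23695888]), 'ee_rot': array([-6.88408490e-01, -3.06503399e+00,  2.45137535e-03]), 'force': array([ 0.01439551, -0.16703353, -0.23808794]), 'ft_torque': array([-0.04736841,  0.03796643,  0.01853947]), 'gripper_force': 0.0, 'width': 1.0009415875596916}
side {'intrinsics': array([[445.68649983,   0.        , 322.30972907],
       [  0.        , 445.68649983, 204.51065159],
       [  0.        ,   0.        ,   1.        ]]), 'dist': array([-0.12821006,  0.        ,  0.        ,  0.        ,  0.        ]), 'eye': array([ 0.33994664, -1.12037856,  0.66124478]), 'rotation': array([-2.02905405,  0.11146871, -0.06746414])}
top {'intrinsics': array([[449
[... 254 characters left out ...]
0.00597819,  1.28174759]), 'rotation': array([-2.17276757,  2.1858754 , -0.08716932])}
wrist {'intrinsics': array([[357.01381166,   0.        , 316.60444398],
       [  0.        , 357.01381166, 198.78941085],
       [  0.        ,   0.        ,   1.        ]]), 'dist': array([-0.02876575,  0.        ,  0.        ,  0.        ,  0.        ]), 'T_tool_cam': array([[ 4.24159850e-04, -9.52404062e-01, -3.04838193e-01,
         8.20975551e-02],
       [ 9.99999851e-01,  2.99473192e-04,  4.55783778e-04,
        -5.90520143e-04],
       [-3.42799454e-04, -3.04838341e-01,  9.52404047e-01,
        -1.46788225e-01],
       [ 0.00000000e+00,  0.00000000e+00,  0.00000000e+00,
         1.00000000e+00]])}
```

View pics/top0.png

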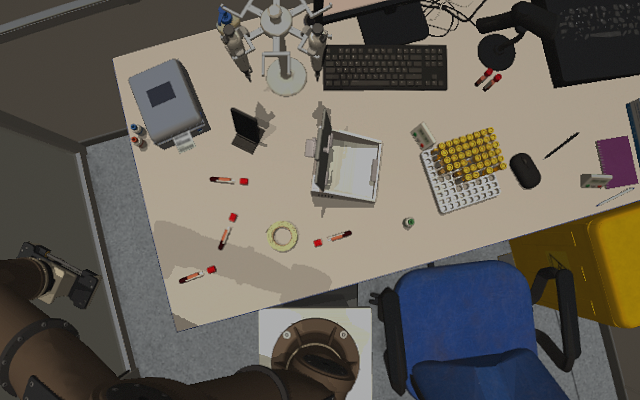

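View pics/side0.png

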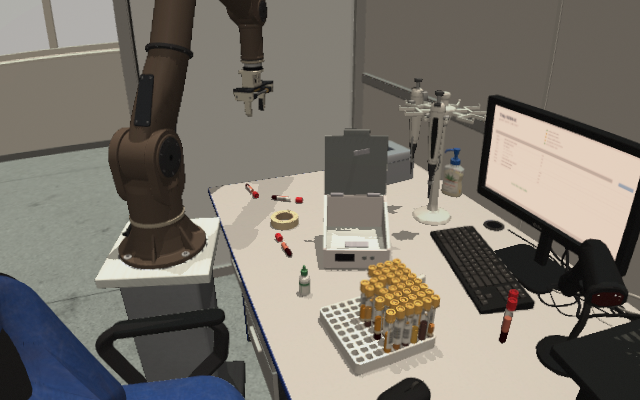

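```bash
cat > h.py <<'E'
import numpy as np,cv2
from cell import *
from scipy.spatial.transform import Rotation as R
def cam(n,obs=None):
    c=camera_params(n)
    if n=="wrist":
        T=np.eye(4);T[:3,:3]=R.from_rotvec(obs["ee_rot"]).as_matrix();T[:3,3]=obs["position"];T=T@c["T_tool_cam"]
    else:
        T=np.eye(4);T[:3,:3]=R.from_rotvec(c["rotation"]).as_matrix();T[:3,3]=c["eye"]
    return c["intrinsics"],c["dist"],T
def ray(n,px,obs=None):
    K,d,T=cam(n,obs);u=cv2.undistortPoints(np.array([[px]],float),K,d)[0,0]
    return T[:3,3],T[:3,:3]@np.r_[u,1]
def onz(n,px,z,obs=None):
    o,v=ray(n,px,obs);return o+v*(z-o[2])/v[2]
def proj(n,P,obs=None):
    K,d,T=cam(n,obs);W=np.linalg.inv(T)
    return cv2.projectPoints(np.atleast_2d(np.array(P,float)),cv2.Rodrigues(W[:3,:3])[0],W[:3,3],K,d)[0][:,0]
def tri(pa,pb,a="side",b="top"):
    o1,v1=ray(a,pa);o2,v2=ray(b,pb);s=np.linalg.lstsq(np.c_[v1,-v2],o2-o1,rcond=None)[0]
    p,q=o1+s[0]*v1,o2+s[1]*v2;return (p+q)/2,np.linalg.norm(p-q)
E
python3 - <<'E'
from h import *
t=cv2.imread("pics/top0.png");s=cv2.imread("pics/side0.png")
def c(im,x,y,w,h,k): return cv2.resize(im[y:y+h,x:x+w],None,fx=k,fy=k,interpolation=cv2.INTER_CUBIC)
a=c(t,295,95,100,120,5)[:600,:400]   # heater partial
A=cv2.resize(t[95:215,290:400],(400,436)); B=cv2.resize(s[120:275,310:400],(300,517))
C=cv2.resize(t[50:110,450:520],(400,164*2)[::1]) if 0 else cv2.resize(t[60:100,460:520],(240,160)); D=cv2.resize(s[280:350,480:540],(100,117))
im=np.zeros((600,800,3),np.uint8)
im[:436,:400]=A; im[:517,400:700]=B; im[438:598,:240]=C; im[:117,700:]=D
cv2.imwrite("pics/c1.png",im)
for p in [(229,181),(228,231),(197,274),(333,238),(488,80)]: print(p,onz("top",p,.01))
E
```

```text
(229, 181) [0.51173943 0.24273374 0.01      ]
(228, 231) [0.36913708 0.24424828 0.01      ]
(197, 274) [0.24804783 0.33182746 0.01      ]
(333, 238) [ 0.34792136 -0.05283038  0.01      ]
(488, 80) [ 0.80906494 -0.51667578  0.01      ]
```

View pics/c1.png

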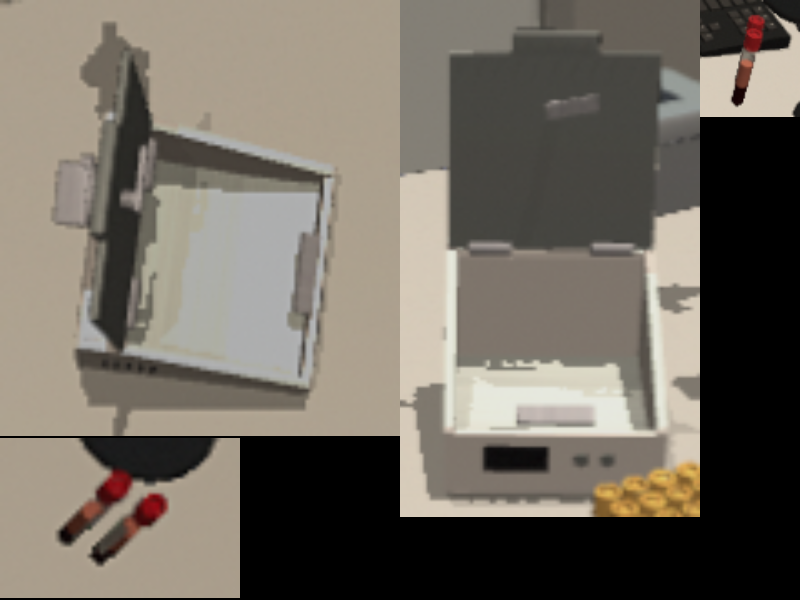

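```bash
cat >> h.py <<'E'
def goto(p,y_deg=None,Rt=None,n=None,jaw=.09,obs=None,src=None):
    """rows to reach p; y_deg = yaw of tool y with tool down"""
    o=obs or observe(); R0=R.from_rotvec(o["ee_rot"]) if src is None else src[1]; p0=o["position"] if src is None else src[0]
    if Rt is None: Rt=down(y_deg)
    rel=(R0.inv()*Rt).as_rotvec(); d=np.array(p)-p0
    n=n or int(max(np.ceil(np.abs(d).max()/.055),np.ceil(np.linalg.norm(rel)/.17)))
    for k in range(n):
        Rk=R0*R.from_rotvec(rel*k/n)
        print(",".join(f"{v:.4f}" for v in np.r_[Rk.inv().apply(d/n),rel/n]),",",jaw)
    return np.array(p),Rt
def down(yd):
    a=np.radians(yd);y=np.r_[np.cos(a),np.sin(a),0];z=np.r_[0,0,-1.];return R.from_matrix(np.c_[np.cross(y,z),y,z])
E
python3 - <<'E'
from h import *
from scipy.optimize import least_squares
H=np.array([[-80,-85,62],[-80,85,62],[-80,85,62],[-80,-85,62],[-80,85,0],[63,85,145],[63,-85,145]])/1e3
cams=["top"]*2+["side"]*5
px=np.array([(381.6,142.3),(374.7,200.9),(322.9,249.9),(389.5,249.9),(324.1,267),(324.7,194.4),(386.5,194.1)])
def f(q):
    P=R.from_euler("z",q[2]).apply(H)+[q[0],q[1],0]
    return np.concatenate([proj(c,p)[0]-x for c,p,x in zip(cams,P,px)])
r=least_squares(f,[.55,-.05,1.45],loss="soft_l1");print(r.x,np.degrees(r.x[2]),r.fun.reshape(-1,2).round(1))
a,b=onz("top",(209,179),.009),onz("top",(249,182),.009);print(a,b,(a+b)/2,np.degrees(np.arctan2(*(b-a)[:2][::-1])))
# view pose: tube seen by wrist camera; camera 82mm along tool x (world +y) looking back
o=observe();m=(a+b)/2
goto([m[0],m[1],.16],-4)
E
```

```text
[ 0.54074429 -0.09768484  1.43335263] 82.12505647821632 [[ 0.4 -1.4]
 [-0.   0.9]
 [ 0.1 -2.1]
 [ 0.7 -1.3]
 [-1.1  1.1]
 [-0.3 -0.2]
 [ 0.1  0.8]]
[0.51809882 0.30076298 0.009     ] [0.50855902 0.18544012 0.009     ] [0.51332892 0.24310155 0.009     ] -94.7288883423442
-0.0450,-0.0232,0.0097,-0.0001,0.0001,0.1498 , 0.09
-0.0480,-0.0162,0.0097,-0.0001,0.0001,0.1498 , 0.09
-0.0498,-0.0088,0.0097,-0.0001,0.0001,0.1498 , 0.09
-0.0506,-0.0013,0.0097,-0.0001,0.0001,0.1498 , 0.09
-0.0502,0.0063,0.0097,-0.0001,0.0001,0.1498 , 0.09
-0.0487,0.0137,0.0096,-0.0001,0.0001,0.1498 , 0.09
-0.0461,0.0208,0.0096,-0.0001,0.0001,0.1498 , 0.09
-0.0425,0.0275,0.0096,-0.0001,0.0001,0.1498 , 0.09
```

```bash
python3 -m pendant '[-0.045,-0.023,0.01,0,0,0.15,0.09,-0.048,-0.016,0.01,0,0,0.15,0.09,-0.05,-0.009,0.01,0,0,0.15,0.09,-0.05,-0.001,0.01,0,0,0.15,0.09,-0.05,0.006,0.01,0,0,0.15,0.09,-0.049,0.014,0.01,0,0,0.15,0.09,-0.046,0.021,0.01,0,0,0.15,0.09,-0.0425,0.0275,0.01,0,0,0.15,0.09,0,0,0,0,0,0,0.09]'
python3 - <<'E'
from h import *
import pickle
o=observe();print(o["position"],o["ee_rot"],o["joints"])
cv2.imwrite("pics/w1.png",get_image("wrist")[:,:,::-1]);pickle.dump(o,open("o1.pkl","wb"))
E
```

```text
clock: 1.27
position: [0.5157, 0.2394, 0.1571]
ee_rot: [2.307, 2.129, -0.003]
force: [-0.3, 0.4, 0.6]
width: 0.978
gripper_force: 0.0
[0.51566466 0.2393573  0.15705406] [ 2.30660675  2.12939165 -0.0027322 ] [-0.80366603  0.43700847  0.37735459  1.83440017 -0.19563466  0.90787749
 -0.41724853]
```

View pics/w1.png

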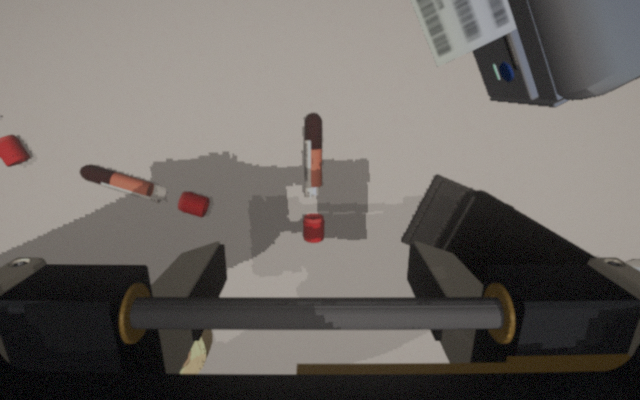

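The wrist view shows the tube's rounded end at (314,113) and its cap end at (314,242). A black stand lies to the right, with its nearest corner at about (403,242).

```bash
python3 - <<'E'
from h import *
import pickle
o=pickle.load(open("o1.pkl","rb"))
a,b=onz("wrist",(314,114),.009,o),onz("wrist",(314,242),.012,o);d=b-a
print(a,b,np.linalg.norm(d),np.degrees(np.arctan2(d[1],d[0])),"stand",onz("wrist",(403,242),.0,o),onz("wrist",(437,177),.05,o))
m=(a+b)/2; m=m+d/np.linalg.norm(d)*0.0; yd=np.degrees(np.arctan2(d[1],d[0]))+90
print(m,yd)
s=goto([m[0],m[1],.06],yd,n=3); goto([m[0],m[1],.016],yd,n=2,src=s)
E
```

```text
[0.51900484 0.29853279 0.009     ] [0.50993063 0.18739098 0.012     ] 0.11155197880947167 -94.66758152168309 stand [0.59209067 0.17521291 0.        ] [0.60594895 0.2496884  0.05      ]
[0.51446774 0.24296188 0.0105    ] -4.66758152168309
0.0003,0.0000,0.0324,-0.0001,0.0005,0.0023 , 0.09
0.0003,0.0000,0.0324,-0.0001,0.0005,0.0023 , 0.09
0.0003,0.0000,0.0324,-0.0001,0.0005,0.0023 , 0.09
0.0000,0.0000,0.0220,0.0000,0.0000,0.0000 , 0.09
0.0000,0.0000,0.0220,0.0000,0.0000,0.0000 , 0.09
```

```bash
python3 - <<'E'
from h import *
t=cv2.imread("pics/top0.png");w=cv2.imread("pics/w1.png")
A=cv2.resize(t[100:160,215:275],(420,420),interpolation=cv2.INTER_CUBIC);B=cv2.resize(w[160:300,390:500],(330,420))
cv2.imwrite("pics/c2.png",np.hstack([A,B]))
E
```

```text
(no output)
```

View pics/c2.png

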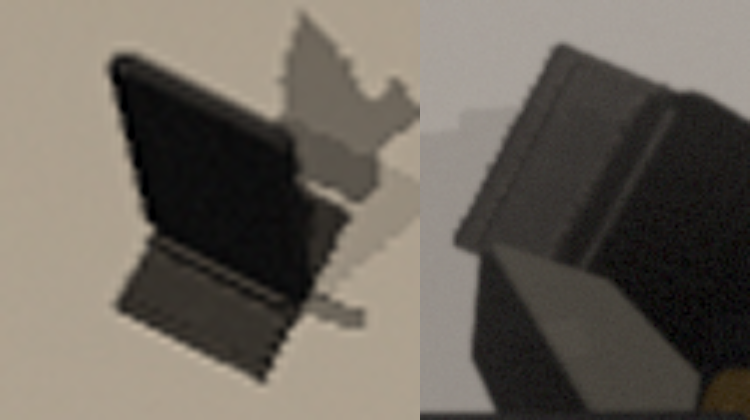

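```bash
python3 -m pendant '[0,0,0.0325,0,0,0.002,0.06,0,0,0.0325,0,0,0.002,0.06,0,0,0.0325,0,0,0.002,0.06,0,0,0.022,0,0,0,0.06,0,0,0.023,0,0,0,0.06,0,0,0,0,0,0,0.06]' 15
python3 -c "
from h import *
o=observe();print(o['position'],R.from_rotvec(o['ee_rot']).as_matrix().round(3),o['joints'])"
```

```text
clock: 2.08
position: [0.5117, 0.2451, 0.0139]
ee_rot: [-2.301, -2.136, 0.005]
force: [0.4, -0.5, 0.3]
width: 0.653
gripper_force: 0.0
[0.51170732 0.24514378 0.01394191] [[ 0.074  0.997 -0.003]
 [ 0.997 -0.074 -0.001]
 [-0.001 -0.003 -1.   ]] [-0.74090182  0.63437791  0.28551574  1.93786961 -0.29601498  0.61292562
 -0.33813186]
```

Close and lift.

```bash
python3 -m pendant '[0,0,0,0,0,0,0.03,0,0,0,0,0,0,0.01,0,0,0,0,0,0,0,0,0,0,0,0,0,0,0,0,0,0,0,0,0,0,0,-0.02,0,0,0,0,0,0,-0.04,0,0,0,0,0,0,-0.05,0,0,0,0,0,0,-0.05,0,0,0,0,0,0,0,0,0,0,0]' 15
python3 - <<'E'
from h import *
o=observe();print(o['position'],o["width"],o["gripper_force"],o["joints"])
q=np.array([.54074,-.09768]);yaw=1.43335;H=R.from_euler("z",yaw)
def W(p): return H.apply(np.array(p)/1e3)+[*q,0]
th=np.radians(12)
# tool: y = heater x rotated (lean to front): y=(cos,0,sin), z=(sin,0,-cos)
y=np.r_[np.cos(th),0,np.sin(th)];z=np.r_[np.sin(th),0,-np.cos(th)]
Rt=H*R.from_matrix(np.c_[np.cross(y,z),y,z])
tc=W([-29,0,39]);up=-Rt.apply([0,0,1]);tcp=tc+up*.005
print("trough",W([-34,0,30]),"tcp",tcp,Rt.as_rotvec())
hi=np.r_[W([-45,0,0])[:2],.22]
s=goto(hi,Rt=Rt,jaw=0);print();s=goto(tcp+[0,0,.06],Rt=Rt,jaw=0,src=s);print();goto(tcp+[0,0,.006],Rt=Rt,jaw=0,src=s)
E
```

```text
clock: 3.32
position: [0.5159, 0.2451, 0.1791]
ee_rot: [2.305, 2.133, 0.011]
force: [-0.3, 0.5, -0.5]
width: 0.163
gripper_force: 15.0
[0.51586179 0.24507381 0.17914106] 0.16338145200103193 14.999952167272568 [-0.82182628  0.41151918  0.39089654  1.81174793 -0.18985011  0.9475845
 -0.42746529]
trough [ 0.53608152 -0.13135935  0.03      ] tcp [ 0.53662416 -0.12743626  0.04389074] [0.21357359 3.10284396 0.32612204]
-0.0427,0.0054,-0.0047,-0.0178,0.0177,-0.1672 , 0
-0.0430,-0.0017,-0.0054,-0.0178,0.0177,-0.1672 , 0
-0.0420,-0.0087,-0.0063,-0.0178,0.0177,-0.1672 , 0
-0.0398,-0.0154,-0.0072,-0.0178,0.0177,-0.1672 , 0
-0.0366,-0.0217,-0.0082,-0.0178,0.0177,-0.1672 , 0
-0.0323,-0.0273,-0.0093,-0.0178,0.0177,-0.1672 , 0
-0.0272,-0.0321,-0.0103,-0.0178,0.0177,-0.1672 , 0
-0.0213,-0.0360,-0.0114,-0.0178,0.0177,-0.1672 , 0
-0.0148,-0.0388,-0.0123,-0.0178,0.0177,-0.1672 , 0

0.0000,-0.0032,0.0389,0.0000,0.0000,0.0000 , 0
0.0000,-0.0032,0.0389,0.0000,0.0000,0.0000 , 0
0.0000,-0.0032,0.0389,0.0000,0.0000,0.0000 , 0

0.0000,-0.0112,0.0528,0.0000,0.0000,0.0000 , 0
```

```bash
python3 - <<'E'
from h import *
R0=R.from_rotvec(observe()["ee_rot"]);p0=observe()["position"]
H=R.from_euler("z",1.43335);th=np.radians(12)
y=np.r_[np.cos(th),0,np.sin(th)];z=np.r_[np.sin(th),0,-np.cos(th)]
Rt=H*R.from_matrix(np.c_[np.cross(y,z),y,z])
s=goto([.50,.22,.40],Rt=R0,n=5,jaw=0);print();goto([.535,-.15,.40],Rt=Rt,jaw=0,src=s,n=10)
E
```

```text
-0.0050,-0.0025,-0.0442,0.0000,0.0000,0.0000 , 0
-0.0050,-0.0025,-0.0442,0.0000,0.0000,0.0000 , 0
-0.0050,-0.0025,-0.0442,0.0000,0.0000,0.0000 , 0
-0.0050,-0.0025,-0.0442,0.0000,0.0000,0.0000 , 0
-0.0050,-0.0025,-0.0442,0.0000,0.0000,0.0000 , 0

-0.0366,0.0063,-0.0001,-0.0160,0.0159,-0.1504 , 0
-0.0372,0.0008,-0.0007,-0.0160,0.0159,-0.1504 , 0
-0.0368,-0.0048,-0.0013,-0.0160,0.0159,-0.1504 , 0
-0.0357,-0.0102,-0.0020,-0.0160,0.0159,-0.1504 , 0
-0.0337,-0.0154,-0.0027,-0.0160,0.0159,-0.1504 , 0
-0.0310,-0.0202,-0.0035,-0.0160,0.0159,-0.1504 , 0
-0.0275,-0.0246,-0.0044,-0.0160,0.0159,-0.1504 , 0
-0.0235,-0.0283,-0.0052,-0.0160,0.0159,-0.1504 , 0
-0.0189,-0.0314,-0.0060,-0.0160,0.0159,-0.1504 , 0
-0.0139,-0.0338,-0.0068,-0.0160,0.0159,-0.1504 , 0
```

```bash
python3 -m pendant '[-0.005,-0.0025,-0.044,0,0,0,0,-0.005,-0.0025,-0.044,0,0,0,0,-0.005,-0.0025,-0.044,0,0,0,0,-0.005,-0.0025,-0.044,0,0,0,0,-0.005,-0.0025,-0.044,0,0,0,0]'
python3 -m pendant '[-0.0366,0.0063,0,-0.016,0.016,-0.15,0,-0.037,0.001,-0.001,-0.016,0.016,-0.15,0,-0.037,-0.005,-0.001,-0.016,0.016,-0.15,0,-0.036,-0.01,-0.002,-0.016,0.016,-0.15,0,-0.034,-0.015,-0.003,-0.016,0.016,-0.15,0,-0.031,-0.02,-0.0035,-0.016,0.016,-0.15,0,-0.0275,-0.0245,-0.0045,-0.016,0.016,-0.15,0,-0.0235,-0.028,-0.005,-0.016,0.016,-0.15,0,-0.019,-0.031,-0.006,-0.016,0.016,-0.15,0,-0.014,-0.034,-0.007,-0.016,0.016,-0.15,0]'
python3 -m pendant '[0,0,0,0,0,0,0]'
cat >> h.py <<'E'
HQ=np.array([.54074,-.09768,1.43335])
def HR(): return R.from_euler("z",HQ[2])
def W(p): return HR().apply(np.array(p)/1e3)+[HQ[0],HQ[1],0]
def tilt(deg):
    th=np.radians(deg);y=np.r_[np.cos(th),0,np.sin(th)];z=np.r_[np.sin(th),0,-np.cos(th)]
    return HR()*R.from_matrix(np.c_[np.cross(y,z),y,z])
E
python3 - <<'E'
from h import *
import pickle
o=observe();print(o['position'],o["width"],o["gripper_force"],o["joints"])
cv2.imwrite("pics/w2.png",get_image("wrist")[:,:,::-1]);pickle.dump(o,open("o2.pkl","wb"))
cv2.imwrite("pics/t2.png",get_image("top")[:,:,::-1])
Rt=tilt(12);up=-Rt.apply([0,0,1]);tcp=W([-29,0,39])+up*.005
s=goto(tcp+[0,0,.20],Rt=Rt,jaw=0);print();s=goto(tcp+[0,0,.006],Rt=Rt,jaw=0,src=s)
print(proj("wrist",[W([-80,85,62]),W([-80,-85,62]),W([-34,77,30]),W([-34,-77,30])],o))
E
```

```text
clock: 3.95
position: [0.4987, 0.22, 0.3956]
ee_rot: [-2.305, -2.134, 0.002]
force: [0.8, 0.5, -0.6]
width: 0.162
gripper_force: 15.0
clock: 5.2
position: [0.535, -0.1504, 0.3957]
ee_rot: [0.213, 3.111, 0.323]
force: [0.8, 0.5, -0.1]
width: 0.163
gripper_force: 15.0
clock: 5.32
position: [0.5345, -0.1533, 0.3952]
ee_rot: [0.228, 3.111, 0.319]
force: [0.2, 1.3, -0.3]
width: 0.165
gripper_force: 15.0
[ 0.53449102 -0.15334643  0.39519692] 0.165066856911367 14.998636543750763 [-0.09384221  0.2776954   0.55181727  1.48327286 -0.33734579  1.49562676
  1.90817008]
0.0001,-0.0032,0.0510,-0.0012,-0.0023,-0.0027 , 0
0.0002,-0.0032,0.0510,-0.0012,-0.0023,-0.0027 , 0
0.0003,-0.0033,0.0510,-0.0012,-0.0023,-0.0027 , 0

0.0000,-0.0101,0.0474,0.0000,0.0000,0.0000 , 0
0.0000,-0.0101,0.0474,0.0000,0.0000,0.0000 , 0
0.0000,-0.0101,0.0474,0.0000,0.0000,0.0000 , 0
0.0000,-0.0101,0.0474,0.0000,0.0000,0.0000 , 0
[[243.95557934  84.08277758]
 [252.33462493 211.88788211]
 [278.20574227  90.08261212]
 [282.40969959 197.53371798]]
```

View pics/w2.png

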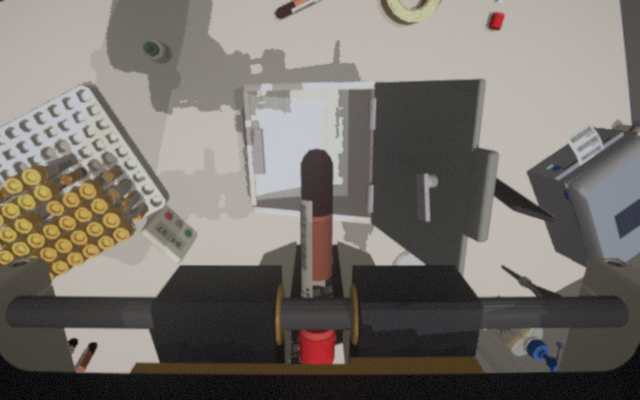

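The wrist view shows the held tube and the heater front corners at (243,84) and (250,212), within 2 px of where the fit puts them. I'm lowering now.

```bash
python3 -m pendant '[0,-0.004,0.051,-0.001,-0.002,-0.003,0,0,-0.004,0.051,-0.001,-0.002,-0.003,0,0,-0.004,0.051,-0.001,-0.002,-0.003,0,0,-0.01,0.045,0,0,0,0,0,-0.01,0.045,0,0,0,0,0,-0.01,0.045,0,0,0,0,0,-0.005,0.022,0,0,0,0,0,0,0,0,0,0,0]'
python3 - <<'E'
from h import *
o=observe();Rt=tilt(12);up=-Rt.apply([0,0,1]);tcp=W([-30,0,39])+up*.005
print("now heater",HR().inv().apply(o["position"]-[HQ[0],HQ[1],0]));goto(tcp+[0,0,.006],Rt=Rt,jaw=0)
E
```

```text
clock: 6.42
position: [0.536, -0.1296, 0.0822]
ee_rot: [0.207, 3.106, 0.327]
force: [0.5, 0.5, 0.1]
width: 0.165
gripper_force: 15.0
now heater [-0.03229825  0.00031675  0.08221299]
-0.0004,-0.0055,0.0319,-0.0000,-0.0037,0.0038 , 0
```

```bash
python3 -m pendant '[0,-0.003,0.016,0,-0.002,0.002,0,0,-0.0025,0.014,0,-0.002,0.002,0,0,0,0,0,0,0,0,0,-0.0005,0.003,0,0,0,0,0,0,0,0,0,0,0]'; python3 -m pendant '[0,-0.0005,0.002,0,0,0,0,0,0,0,0,0,0,0]'
```

```text
clock: 7.05
position: [0.5385, -0.1275, 0.0508]
ee_rot: [0.21, 3.097, 0.33]
force: [2.1, 9.2, 4.4]
width: 0.163
gripper_force: 24.8
clock: 7.3
position: [0.5388, -0.1272, 0.0492]
ee_rot: [0.21, 3.097, 0.331]
force: [1.0, 9.8, 10.6]
width: 0.159
gripper_force: 27.4
```

```bash
python3 -m pendant '[0,0.002,-0.004,0.09,0,0,0,0,0,0,0,0,0,0]';  python3 -m pendant '[0,0,0.003,0,0,0,0,0,0,0,0,0,0,0]'; python3 -m pendant '[0,0,0.002,0,0,0,0,0,0,0,0,0,0,0]'
python3 -c "
from h import *
o=observe();print(HR().inv().apply(o['position']-[HQ[0],HQ[1],0]),(HR().inv()*R.from_rotvec(o['ee_rot'])).as_matrix().round(3))"
```

```text
clock: 7.55
position: [0.5384, -0.1273, 0.0527]
ee_rot: [0.209, 3.116, 0.186]
force: [0.3, -0.1, 0.1]
width: 0.164
gripper_force: 15.0
clock: 7.8
position: [0.5378, -0.1293, 0.0494]
ee_rot: [0.217, 3.116, 0.187]
force: [2.0, 4.1, 1.2]
width: 0.161
gripper_force: 20.7
clock: 8.05
position: [0.5378, -0.129, 0.0475]
ee_rot: [0.217, 3.116, 0.188]
force: [2.4, 5.3, 3.2]
width: 0.162
gripper_force: 21.3
[-0.03139806 -0.00141913  0.04751534] [[ 0.002  0.993  0.12 ]
 [ 1.    -0.001 -0.005]
 [-0.004  0.12  -0.993]]
```

```bash
python3 -m pendant '[0,0.0085,-0.005,-0.12,0,0,0,0,0,0,0,0,0,0]';  python3 -m pendant '[0,0,0.004,0,0,0,0,0,0,0,0,0,0,0]'
python3 -c "
from h import *
o=observe();print(HR().inv().apply(o['position']-[HQ[0],HQ[1],0]),(HR().inv()*R.from_rotvec(o['ee_rot'])).as_matrix().round(3))"
```

```text
clock: 8.3
position: [0.538, -0.1254, 0.0533]
ee_rot: [0.224, 3.09, 0.368]
force: [-0.2, -1.0, -0.5]
width: 0.161
gripper_force: 15.0
clock: 8.55
position: [0.5384, -0.1198, 0.0489]
ee_rot: [0.213, 3.093, 0.369]
force: [-0.2, 0.1, -0.5]
width: 0.159
gripper_force: 15.0
[-0.02219446 -0.0007403   0.04892044] [[ 0.     0.972  0.236]
 [ 1.     0.001 -0.003]
 [-0.003  0.236 -0.972]]
```

```bash
python3 -m pendant '[0,0,0.003,0,0,0,0,0,0,0,0,0,0,0]';  python3 -m pendant '[0,-0.0005,0.003,0,0,0,0,0,0,0,0,0,0,0]'
```

```text
clock: 8.8
position: [0.539, -0.1192, 0.0467]
ee_rot: [0.212, 3.092, 0.37]
force: [-0.1, 0.4, 1.1]
width: 0.164
gripper_force: 15.0
clock: 9.05
position: [0.5393, -0.118, 0.0448]
ee_rot: [0.211, 3.091, 0.373]
force: [-3.7, 3.3, 16.9]
width: 0.171
gripper_force: 15.1
```

```bash
python3 -m pendant '[0,0,-0.0015,0,0,0,0,0,0,0,0,0,0,0.022,0,0,0,0,0,0,0.022,0,0,0,0,0,0,0.022]' ; python3 -c "
from h import *
o=observe();print(HR().inv().apply(o['position']-[HQ[0],HQ[1],0]))"
```

```text
clock: 9.55
position: [0.5388, -0.12, 0.0449]
ee_rot: [0.214, 3.092, 0.37]
force: [-0.6, -0.5, 0.1]
width: 0.242
gripper_force: 0.0
[-0.02237063 -0.00110821  0.04485401]
```

```bash
python3 -m pendant '[0,0,-0.015,0,0,0,0.022,0,0,-0.03,0,0,0,0.022,0,0,-0.05,0,0,0,0.03,0,0,-0.06,0,0,0,0.05,0,0,-0.06,0,0,0,0.05,0,0,-0.06,0,0,0,0.05,0,0,-0.06,0,0,0,0.05,0,0,0,0,0,0,0.03]'
python3 - <<'E'
from h import *
import pickle
o=observe();print(o['position'],o["joints"]);pickle.dump(o,open("o3.pkl","wb"))
w=get_image("wrist")[:,:,::-1];s=get_image("side")[:,:,::-1]
cv2.imwrite("pics/w3.png",w);cv2.imwrite("pics/s3.png",s)
A=w[0:300,170:570];B=cv2.resize(s[110:275,300:420],(400,550))
im=np.zeros((550,800,3),np.uint8);im[:300,:400]=A;im[:,400:]=B;cv2.imwrite("pics/c3.png",im)
print(proj("wrist",[W([-22,0,39]),W([-34,60,30]),W([-34,-60,30])],o)-[170,0])
E
```

```text
clock: 10.55
position: [0.5271, -0.2013, 0.3763]
ee_rot: [0.217, 3.083, 0.363]
force: [-0.5, -0.7, -1.5]
width: 0.475
gripper_force: 0.0
[ 0.52705773 -0.20127622  0.37634892] [ 0.0254421   0.30635125  0.54099038  1.497561   -0.37852227  1.47309708
  2.03783861]
[[148.12657725 142.95914341]
 [137.91907087  97.9561901 ]
 [138.62123843 183.43345561]]
```

View pics/c3.png

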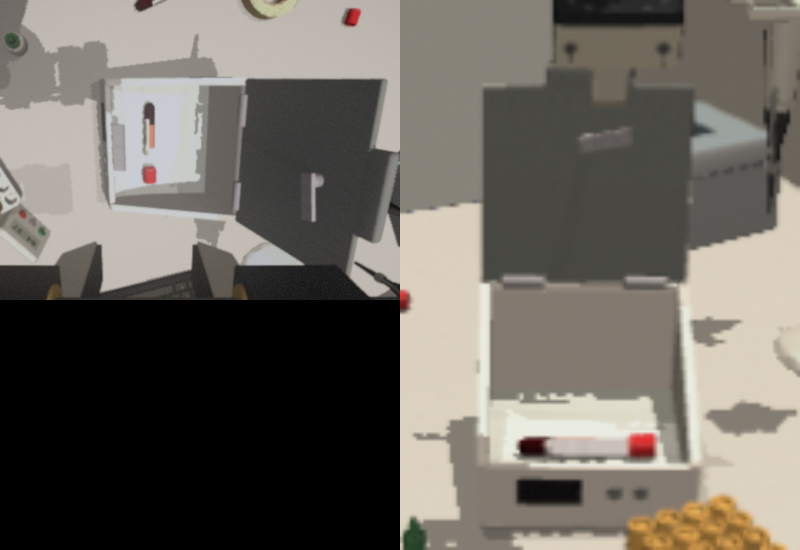

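```bash
python3 - <<'E'
from h import *
import pickle
o=pickle.load(open("o3.pkl","rb"))
def hp(th,r,y,out=0):
    f=np.radians(30)-th; d=np.r_[-np.cos(f),0,-np.sin(f)]; n=np.r_[-np.sin(f),0,np.cos(f)]
    return W(np.r_[63,y,145]+1e3*(r*d+out*n))
for th in (2.1,2.2,2.3,2.4):
    P=[hp(th,.181,35),hp(th,.181,-35),hp(th,.163,84)]
    print(th,(proj("wrist",P,o)-[170,0]).round().tolist(),((proj("side",P)-[300,110])*3.333+[400,0]).round().tolist())
s=goto(W([-80,45,415]),Rt=tilt(5),jaw=0,n=3);print();s=goto(W([165,45,415]),Rt=tilt(0),jaw=0,n=5,src=s);print();
s=goto(W([165,45,305]),Rt=tilt(0),jaw=0,src=s,n=2)
E
```

```text
2.1 [[373.0, 157.0], [355.0, 250.0], [366.0, 80.0]] [[547.0, 67.0], [638.0, 68.0], [483.0, 89.0]]
2.2 [[394.0, 155.0], [373.0, 247.0], [384.0, 80.0]] [[546.0, 62.0], [636.0, 63.0], [483.0, 84.0]]
2.3 [[410.0, 153.0], [389.0, 243.0], [399.0, 81.0]] [[546.0, 59.0], [634.0, 60.0], [484.0, 81.0]]
2.4 [[423.0, 151.0], [402.0, 238.0], [411.0, 81.0]] [[545.0, 58.0], [632.0, 59.0], [484.0, 80.0]]
0.0148,0.0105,-0.0124,0.0503,0.0020,-0.0004 , 0
0.0148,0.0099,-0.0129,0.0503,0.0020,-0.0004 , 0
0.0148,0.0092,-0.0133,0.0503,0.0020,-0.0004 , 0

-0.0000,0.0488,0.0043,0.0175,0.0000,0.0000 , 0
-0.0000,0.0489,0.0034,0.0175,0.0000,0.0000 , 0
-0.0000,0.0489,0.0026,0.0175,0.0000,0.0000 , 0
-0.0000,0.0490,0.0017,0.0175,0.0000,0.0000 , 0
-0.0000,0.0490,0.0009,0.0175,0.0000,0.0000 , 0

0.0000,0.0000,0.0550,0.0000,0.0000,0.0000 , 0
0.0000,0.0000,0.0550,0.0000,0.0000,0.0000 , 0
```

```bash
python3 -m pendant '[0.015,0.0105,-0.0125,0.05,0.002,0,0,0.015,0.01,-0.013,0.05,0.002,0,0,0.015,0.009,-0.013,0.05,0.002,0,0,0,0.049,0.0045,0.0175,0,0,0,0,0.049,0.0035,0.0175,0,0,0,0,0.049,0.0025,0.0175,0,0,0,0,0.049,0.0015,0.0175,0,0,0,0,0.049,0.001,0.0175,0,0,0,0,0,0,0,0,0,0]'
python3 - <<'E'
from h import *
o=observe();print(HR().inv().apply(o['position']-[HQ[0],HQ[1],0]))
s=goto(W([165,45,415]),Rt=tilt(0),jaw=0,n=1);s=goto(W([160,45,290]),Rt=tilt(0),jaw=0,n=3);print()
s=goto(W([100,45,285]),Rt=tilt(0),jaw=0,n=3,src=s);print()
s=goto(W([-10,45,250]),Rt=tilt(0),jaw=0,n=5,src=s)
E
```

```text
clock: 11.78
position: [0.5176, 0.0781, 0.4119]
ee_rot: [-0.202, -3.129, -0.001]
force: [-0.9, -0.9, -0.9]
width: 0.006
gripper_force: 0.0
[0.1709307  0.04699368 0.41194537]
-0.0019,-0.0059,-0.0031,0.0004,-0.0057,0.0083 , 0
-0.0009,-0.0037,0.0406,0.0001,-0.0019,0.0028 , 0
-0.0008,-0.0037,0.0406,0.0001,-0.0019,0.0028 , 0
-0.0007,-0.0037,0.0406,0.0001,-0.0019,0.0028 , 0

-0.0000,-0.0200,0.0017,0.0000,0.0000,0.0000 , 0
-0.0000,-0.0200,0.0017,0.0000,0.0000,0.0000 , 0
-0.0000,-0.0200,0.0017,0.0000,0.0000,0.0000 , 0

-0.0000,-0.0220,0.0070,0.0000,0.0000,0.0000 , 0
-0.0000,-0.0220,0.0070,0.0000,0.0000,0.0000 , 0
-0.0000,-0.0220,0.0070,0.0000,0.0000,0.0000 , 0
-0.0000,-0.0220,0.0070,0.0000,0.0000,0.0000 , 0
-0.0000,-0.0220,0.0070,0.0000,0.0000,0.0000 , 0
```

```bash
python3 -m pendant '[-0.001,-0.004,0.0405,0,-0.002,0.003,0,-0.001,-0.004,0.0405,0,-0.002,0.003,0,-0.001,-0.004,0.0405,0,-0.002,0.003,0,0,-0.02,0.002,0,0,0,0,0,-0.02,0.002,0,0,0,0,0,-0.02,0.002,0,0,0,0]'
python3 -m pendant '[0,-0.02,0.006,0,0,0,0,0,-0.02,0.006,0,0,0,0,0,-0.02,0.007,0,0,0,0,0,-0.02,0.007,0,0,0,0,0,-0.02,0.008,0,0,0,0,0,-0.015,0.008,0,0,0,0,0,-0.015,0.008,0,0,0,0]'
python3 -c "
from h import *
o=observe();print(HR().inv().apply(o['position']-[HQ[0],HQ[1],0]))"
```

```text
clock: 12.52
position: [0.5113, -0.0009, 0.288]
ee_rot: [0.231, 3.127, 0.002]
force: [0.2, 1.3, 0.6]
width: 0.006
gripper_force: 0.7
clock: 13.4
position: [0.4921, -0.1297, 0.2377]
ee_rot: [0.232, 3.127, 0.001]
force: [-0.0, 0.1, 0.2]
width: 0.005
gripper_force: 0.0
[-0.0384173   0.04374252  0.23774215]
```

```bash
python3 - <<'E'
from h import *
n=np.r_[-.5,0,np.sqrt(.75)];F=np.r_[-56.4,0,111.8]
s=goto(W([-60,40,330]),Rt=tilt(8),jaw=0.05,n=3);print();s=goto(W(F+150*n),Rt=tilt(30),jaw=.05,src=s,n=4)
E
```

```text
-0.0015,-0.0072,-0.0308,-0.0463,0.0021,-0.0034 , 0.05
-0.0014,-0.0057,-0.0311,-0.0463,0.0021,-0.0034 , 0.05
-0.0013,-0.0043,-0.0313,-0.0463,0.0021,-0.0034 , 0.05

-0.0100,-0.0207,0.0194,-0.0960,-0.0000,0.0000 , 0.05
-0.0100,-0.0225,0.0173,-0.0960,-0.0000,0.0000 , 0.05
-0.0100,-0.0241,0.0151,-0.0960,-0.0000,0.0000 , 0.05
-0.0100,-0.0254,0.0127,-0.0960,-0.0000,0.0000 , 0.05
```

```bash
python3 -m pendant '[-0.0015,0,-0.031,-0.046,0.002,-0.003,0,-0.0015,-0.009,-0.031,-0.046,0.002,-0.003,0,-0.001,-0.008,-0.031,-0.046,0.002,-0.003,0.05,-0.01,-0.021,0.0195,-0.096,0,0,0.05,-0.01,-0.0225,0.0175,-0.096,0,0,0.05,-0.01,-0.024,0.015,-0.096,0,0,0.05,-0.01,-0.0255,0.0125,-0.096,0,0,0.05,0,0,0,0,0,0,0.05,0,0,0,0,0,0,0.05,0,0,0,0,0,0,0.05]'
python3 -m pendant '[0,0,0,0,0,0,0.05,0,0,0,0,0,0,0.05,0,0,0,0,0,0,0.05,0,0,0,0,0,0,0.05,0,0,0,0,0,0,0.05,0,0,0,0,0,0,0.05,0,0,0,0,0,0,0.05,0,0,0,0,0,0,0.05,0,0,0,0,0,0,0.05,0,0,0,0,0,0,0.05]'
python3 - <<'E'
from h import *
import pickle
o=observe();print(HR().inv().apply(o['position']-[HQ[0],HQ[1],0]),o["joints"],(HR().inv()*R.from_rotvec(o['ee_rot'])).as_matrix().round(3).tolist());pickle.dump(o,open("o4.pkl","wb"))
w=get_image("wrist")[:,:,::-1];s=get_image("side")[:,:,::-1]
cv2.imwrite("pics/w4.png",w)
im=np.zeros((400,800,3),np.uint8);im[:,:640]=w;im[:200,640:]=cv2.resize(s[150:275,310:410],(160,200));cv2.imwrite("pics/c4.png",im)
n=np.r_[-.5,0,np.sqrt(.75)];d=np.r_[np.sqrt(.75),0,.5];F=np.r_[-56.4,0,111.8];top=F+11.5*n
print(proj("wrist",[W(top),W(top+[0,20,0]),W(top-[0,20,0]),W([63,35,145]-181*d),W([63,-35,145]-181*d)],o).round(1).tolist())
E
```

```text
clock: 14.65
position: [0.5233, -0.2249, 0.2414]
ee_rot: [0.202, 2.994, 0.8]
force: [0.6, -0.4, -0.9]
width: 0.544
gripper_force: 0.0
clock: 15.9
position: [0.5229, -0.2256, 0.2396]
ee_rot: [0.206, 2.995, 0.802]
force: [-0.5, 0.6, -0.2]
width: 0.546
gripper_force: 0.0
[-1.29165599e-01  1.92484068e-04  2.39565333e-01] [ 0.31048771  0.52020157  0.4351331   1.613286   -0.64645817  1.42187754
  2.38127351] [[-0.0, 0.866, 0.499], [1.0, -0.0, 0.001], [0.001, 0.499, -0.866]]
[[316.5, 189.7], [316.5, 165.9], [316.5, 212.5], [249.5, 139.8], [253.6, 212.2]]
```

View pics/c4.png

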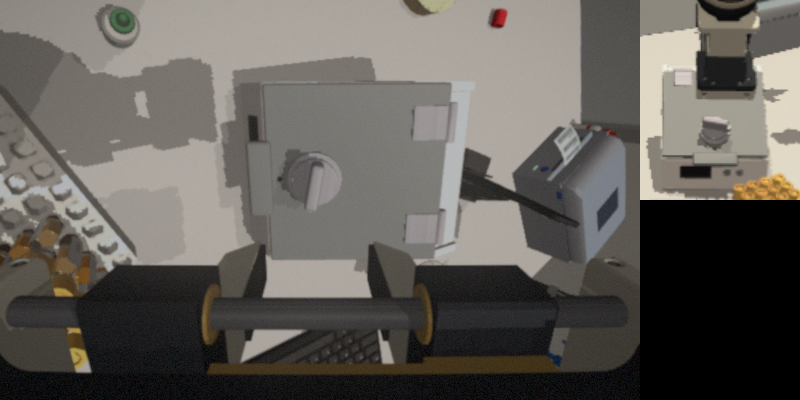

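```bash
python3 - <<'E'
from h import *
import pickle
o=pickle.load(open("o4.pkl","rb"))
n=np.r_[-.5,0,np.sqrt(.75)];F=np.r_[-56.4,0,111.8]
print(proj("wrist",[W(F-10.5*n),W(F+3*n),W(F+11.5*n),W(F+11.5*n+[0,3,0])],o).round(1).tolist())
w=cv2.imread("pics/w4.png");g=cv2.cvtColor(w,cv2.COLOR_BGR2GRAY)[140:220,280:350]
cv2.imwrite("pics/c5.png",cv2.resize(cv2.equalizeHist(g),(700,600)))
s=goto(W(F+3*n),Rt=tilt(30)*R.from_rotvec([0,0,.14]),jaw=.05,n=4)
E
```

```text
[[316.5, 182.7], [316.5, 186.9], [316.5, 189.7], [316.5, 186.2]]
-0.0001,-0.0002,0.0360,-0.0002,-0.0002,0.0349 , 0.05
-0.0001,-0.0002,0.0360,-0.0002,-0.0002,0.0349 , 0.05
-0.0001,-0.0002,0.0360,-0.0002,-0.0002,0.0349 , 0.05
-0.0001,-0.0002,0.0360,-0.0002,-0.0002,0.0349 , 0.05
```

View pics/c5.png

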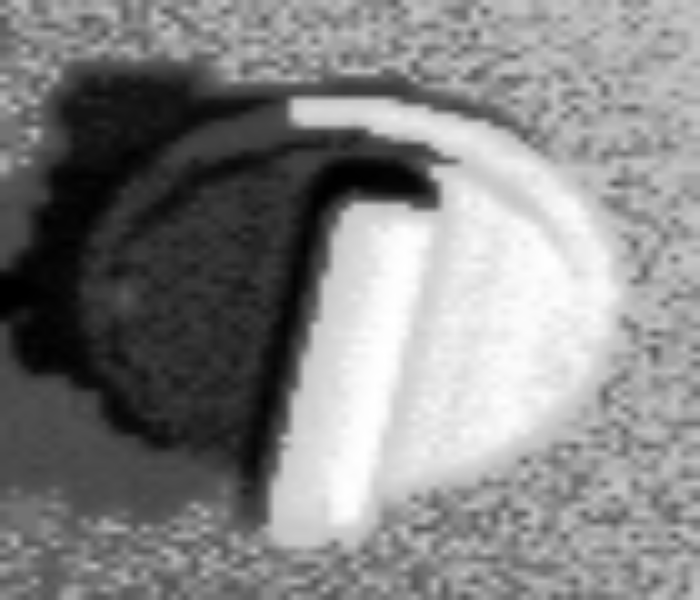

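The crop shows the wing from (318.5,167) to (312,211). It is turned about 0.15 rad and its centre is within about 1 mm of the prediction.

```bash
python3 -m pendant '[0,-0.0005,0.036,0,0,0.037,0.04,0,-0.0005,0.036,0,0,0.037,0.04,0,-0.0005,0.036,0,0,0.037,0.04,0,-0.0005,0.03,0,0,0.037,0.04,0,0,0.005,0,0,0,0.04,0,0,0,0,0,0,0.04]' 15
python3 -c "
from h import *
o=observe();n=np.r_[-.5,0,np.sqrt(.75)];F=np.r_[-56.4,0,111.8];M=tilt(30).inv()*R.from_rotvec(o['ee_rot']);print(M.as_rotvec(),tilt(30).inv().apply(o['position']-W(F)),o['joints'])"
```

```text
clock: 16.75
position: [0.5324, -0.1571, 0.1152]
ee_rot: [-0.43, -3.001, -0.811]
force: [0.6, -0.6, 0.1]
width: 0.43
gripper_force: 0.0
[0.00103899 0.00053516 0.1475787 ] [ 0.00016291 -0.00142701 -0.00472952] [ 0.22589859  0.61516393  0.39705897  1.81201147 -0.77124151  1.15529192
  2.33776234]
```

```bash
python3 -m pendant '[0,0.0007,0,0,0,0,0.02,0,0.0007,0,0,0,0,0.005,0,0,0,0,0,0,0,0,0,0,0,0,0,0,0,0,0,0,0,0,0]' 15
python3 -m pendant '[0,0,0,0,0,0.17,0,0,0,0,0,0,0.17,0,0,0,0,0,0,0.17,0,0,0,0,0,0,0.17,0]'
python3 -m pendant '[0,0,0,0,0,0.17,0,0,0,0,0,0,0.17,0,0,0,0,0,0,0.17,0,0,0,0,0,0,0.17,0,0,0,0,0,0,0.05,0,0,0,0,0,0,0,0]'
python3 -c "
from h import *
o=observe();n=np.r_[-.5,0,np.sqrt(.75)];F=np.r_[-56.4,0,111.8];M=tilt(30).inv()*R.from_rotvec(o['ee_rot']);print(M.as_rotvec(),tilt(30).inv().apply(o['position']-W(F)),o['joints'],o['ft_torque'])"
```

```text
clock: 17.38
position: [0.5325, -0.157, 0.1152]
ee_rot: [-0.433, -3.002, -0.808]
force: [-0.7, -6.7, -2.1]
width: 0.122
gripper_force: 15.0
clock: 17.88
position: [0.5322, -0.1573, 0.115]
ee_rot: [-1.345, -2.544, -0.719]
force: [-2.4, -7.5, -2.5]
width: 0.115
gripper_force: 15.0
clock: 18.62
position: [0.5318, -0.1566, 0.1146]
ee_rot: [-2.062, -1.816, -0.553]
force: [-2.4, -5.0, -4.1]
width: 0.119
gripper_force: 15.0
[ 3.79757854e-03 -1.05368908e-03  1.56055865e+00] [ 0.00080775 -0.00132612 -0.00398829] [ 0.0256397   0.68886903  0.71675505  1.83093109 -0.91813049  1.28528801
  1.07181157] [-2.25301519  0.61664144  0.13645472]
```

```bash
python3 -m pendant '[0,0,0,0,0,0,0.03,0,0,0,0,0,0,0.035,0,0,0,0,0,0,0.035,0,0,0,0,0,0,0.035,0,0,-0.03,0,0,0,0.035,0,0,-0.05,0,0,0,0.035,0,0,-0.05,0,0,0,0.035,0,0,-0.05,0,0,0,0.035,0,0,0,0,0,0,0.035,0,0,0,0,0,0,0.035]'
python3 - <<'E'
from h import *
o=observe();print(o["position"],o["force"])
w=get_image("wrist")[:,:,::-1];s=get_image("side")[:,:,::-1]
n=np.r_[-.5,0,np.sqrt(.75)];F=np.r_[-56.4,0,111.8]
p=proj("wrist",[W(F+11.5*n),W(F+11.5*n-3*n),W(F)],o);print(p.round(1).tolist());c=p[2].astype(int)
y0=max(0,min(300,c[1]-50));x0=max(0,min(520,c[0]-60))
im=np.zeros((400,800,3),np.uint8);im[:,:480]=cv2.resize(w[y0:y0+100,x0:x0+120],(480,400));im[:,480:]=cv2.resize(s[160:285,310:410],(320,400));cv2.imwrite("pics/c6.png",im);print(x0,y0)
E
```

```text
clock: 19.88
position: [0.5204, -0.2439, 0.2709]
ee_rot: [-2.058, -1.817, -0.557]
force: [0.5, 1.0, 0.5]
width: 0.379
gripper_force: 0.0
[ 0.52037008 -0.24391459  0.27088733] [0.46429209 0.98138961 0.52606122]
[[316.3, 178.8], [316.3, 178.0], [316.4, 175.8]]
256 125
```

View pics/c6.png

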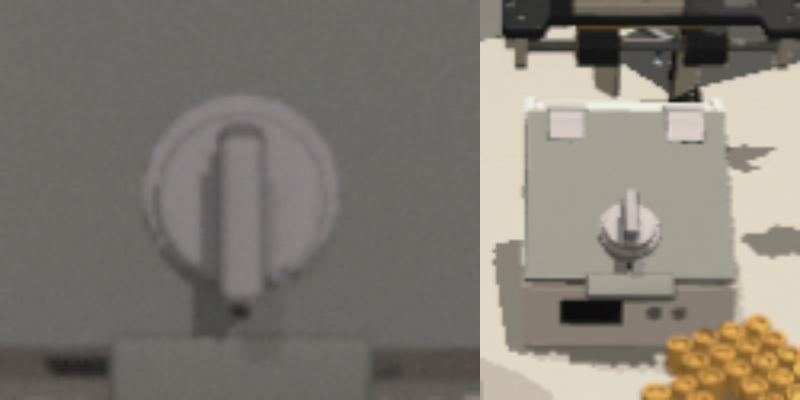

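```bash
python3 -c "
from cell import *
print(sign_off())"
```

```text
the job is handed in; nothing more can be done
None
```

I laid the tube in the trough, shut the hatch, turned the fastener to about 1.56 rad and let go, and handed the job in at about 20 s; the pictures confirm all of this, but the fastener's 3 mm drop into its detent was too small to see and I did not probe it.

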